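Berth the recycling tote and lock its retaining bar

ROBOT

A 7-joint arm with a two-finger parallel gripper is mounted at the origin on the work surface. World frame = base frame: x ahead of the robot, y to its left, z up, the work surface at z = 0. Lengths are in m, angles in degrees, forces in N, time in s.
With the tool pointing down it reaches from about 0.425 to 0.875 m from the base axis. Payload 8.4 kg.
Tool frame: the origin (TCP) lies at the very end of the fingers, on their centre line; the grasp point (between the pads) lies 19 mm behind it; z points along the fingers, y is the line along which they close (so a half turn about z gives the same grasp; the last joint's range is limited). The gripper opens to 87 mm and grips with 3 to 60 N. Pads are 19 mm wide; open, the fingers measure 117 mm over their backs; the gripper's body (75 mm by 190 mm) begins 51 mm behind the grasp point.
Start: joints at [68.514, 19.091, 2.286, 83.961, -0.768, 76.965, -3.352], TCP at [0.177, -0.625, 0.223] pointing down, gripper open.
Joint ranges: [-147.57, 147.57], [-21.85, 119.76], [-74.77, 79.35], [14.55, 137.4], [-85.83, 265.84], [4.83, 119.75], [-152.11, 152.11]. Speed limits (degrees/s): [127.2, 127.2, 159.86, 159.86, 180, 180, 180].

INTERFACE

Orientations are given as [roll, pitch, yaw] about the fixed x, y, z axes, in that order (R = Rz(yaw) Ry(pitch) Rx(roll)).
In Python, from cell import r, viewer gives the robot as it stands.
- The arm moves only by the shell command python3 -m creep 'ROWS' [FORCE]. ROWS is JSON, a list of rows, each a list of 7 numbers: the turn, a rotation vector about the tool's x, y, z in degrees, then the shift along the tool's x, y, z in m, then the opening, from 0 (shut) to 1 (fully open). In form: [[rx, ry, rz, x, y, z, hand], ...]. A call has exactly 10 rows; each row shifts and turns the commanded pose from where the row before left it, along the tool's axes as they then stand; what a row does not reach is not made up. A row lasts 1/8 s, in which the tool goes at most 62.5 mm and 10.7 degrees, less where a joint would pass 70% of its speed; a pose out of reach is approached as far as the arm can. A call is refused whole if a number of a shift passes 0.0625 or a number of a turn 10.7, either way. A call with a gripper value outside its range is refused whole. The fingers move at their own pace and stop on an object; FORCE is the grip in N (left out, the last holds). Time passes only in rows, so rows that do not move let the fingers close, or fill a call up. It gives the time, the measured TCP pose, the force, the opening and the grip force at its end, in the units of the state.
- r.get_state(): the state, without advancing time (a new reading comes with each control period).
- viewer.grab_frame(name): name is "side" or "top" or "wrist"; returns a dict with "frame" (480x640x3 uint8, red, green, blue), "fx", "fy", "cx", "cy" (pixels), "extrinsics" (4x4, takes a point from camera to world coordinates); the wrist camera has in their place "mount" (4x4, takes a point from camera to tool coordinates, whose origin is the TCP and whose axes are the flange's). Camera axes: x right, y down, z forward; pixel columns grow to the right and rows downward; lengths in m; the calibration is good to about 2 mm. A picture is of the moment at which its call begins: read the wrist's pose just before it. There is no depth.
- r.sign_off(): hands the job in; it is judged then, once.
The state is a dict: "time": time; "joints": joint angles; "dq": joint speeds; "joint_efforts": joint torques, N m; "tcp_pos": TCP position; "tool_rot": TCP orientation; "force": force on the tool from outside, world axes, zero at the start; "torque": the same for the moment, N m; "opening": finger opening in m; "finger_force": force on a finger pad.
Only numpy, scipy, OpenCV 4.12 (cv2) and the standard library are available. Lean on these libraries where they do the work, as an engineer would, in place of code of your own. Each camera call takes 0.05 s, during which the arm holds its last target. There are 200 camera calls.

TASK

Secure the recycling tote against the wind: push it, without lifting it, back into its corner berth until it sits squarely against the back angle. Then slide the leg of the telescopic retaining bar out until its broad ring is just clear of the collar, ring edge flush with the collar's mouth, while the cam lever is still open. Now swing the cam lever fully closed while a finger holds the leg at that mark, and finish like that: lever shut, leg on its mark and still held by the gripper, the other things on the bench left where they were.

Things in the scene. Friction and masses are not known exactly. Their poses are not given: they have to be found in the camera images.
- station: Fixed metalwork on the bench: corner berth of aluminium angle, and telescopic retaining bar. Origin on the bench (z 0) under the collar's mouth; its x points across the bar away from the robot, its y along the bar away from the tote. Bar axis level at x 0, 55 mm up. Outer tube 26 mm square, y +30 to +327 mm. The leg comes out of the mouth to -y. The mm positions below are in this frame.
- mouth (a point): Centre of the collar's mouth on the bar's axis (station x 0, y 0, 55 mm up), where the leg's broad ring is set. The black clamp collar spans x -11 to +18, y 0 to +44 mm, 38 to 72 mm above the bench; the ears for the lever's pin reach x -27 mm at y +2 to +26.
- berth (a point): Where the tote's origin is when home: x 0, y -354.5 mm. Back angle's face at x +66.5 mm (y -257 to -447, 45 mm high); end angle's face at y -447 mm (x -50 to +70, 60 mm high) with a splayed lead-in at its robot end. Home, the tote has 1.5 mm to the back angle and a few mm of play between end angle and the foot of the leg on its mark.
- leg: Sliding leg, aluminium tube 20 mm square, slides along station y only; 2 N friction, locked when the lever's cam bears on it. Origin on its axis at the collar-side edge of the broad black ring (8 mm wide, the only broad one; thin rings every 20 mm). Axes as the station's. On its mark when the origin is at the mouth (y 0); starts 90 to 140 mm inside (y positive), so pull it out to -y.
- foot (a point): Centre of the rubber pad's face at the end of the leg, at leg y -260 mm: on the mark it is 260 mm from the mouth. Pad and plate 60 mm wide, 50 high, 12 thick, before them a 27 mm square hub; bare tube ends at leg y -228 mm. The foot slides the tote along the back angle if it stands in its way.
- lever (a joint): Cam lever on the collar's robot side, turning level about an upright pin at station x -18, y +12 mm, 55 mm up. Rad: 0 closed (paddle along the leg, pointing to -y, 5 mm from the leg), growing as it swings out to the robot (-x), stop 1.3; starts 0.5 to 0.8. Stays where left: 0.12 N m, about 3 N at the tip, 5 N as the cam bites below 0.3 rad.
- lever_tip (a point): Centre of the lip at the lever's free end, 48 mm from the pin, 55 mm up. Paddle 6 mm thick, 18 high; lip a 9 mm upright round. Closed, its outer side is at station x -21 to -24 mm and its end at y -41, alongside the leg. From the lip's outer side to the leg's far side (x +10 mm) is up to 69 mm open, 34 mm closed, so one finger can hold the leg as the other shuts it.
- tote: Loose open tote, black plastic, 130 mm (its x) by 180 mm (its y), 85 mm high, walls 5 mm, 0.4 to 0.8 kg, with a crushed can in it. Origin at the centre of its underside. Starts 50 to 80 mm short of its berth on the robot's side, up to 40 mm towards the bar, a little askew.
- jar: Bystander: green glass jar, 72 mm across, 125 mm high, standing behind the leg. Origin at the centre of its underside.
- tub: Bystander: white yogurt tub with lid, 95 mm across, 95 mm high, standing in front of the outer tube. Origin at the centre of its underside.
- opener: Bystander: flat steel bottle opener, 125 by 35 mm, 4 mm thick, lying in front of the lever. Origin under its middle.
- can: Bystander: crushed aluminium can, a puck 66 mm across and 30 mm high, lying behind the collar. Origin at the centre of its underside.
- torch: Bystander: pocket torch, 125 mm long, 38 mm across, lying to the left. Origin under its middle.
- pot: Bystander: terracotta pot, 100 mm across, 85 mm high, to the right of the berth. Origin at the centre of its underside.
- boot_brush: Bystander: wooden boot brush, 170 by 45 mm, 40 mm high, lying on the right. Origin under its middle.
Mind the look-alikes: they are no part of the job. What is shaped like the tote but orange is not meant.

How it is judged (in metres and radians):
On the way, in this order (a step that is already met when the one before it is completed fails the run):
1. the tote sits squarely against the back angle of its berth (x of tote in the frame of station above -0.01 m and angle between the x axis of tote and the x axis of station, either way round below 0.1 rad), for 0.1 s.
2. the leg is out on its mark, the lever still open (y of leg in the frame of station between -0.005 and 0.005 m and value of joint lever above 0.3 rad), for 0.2 s.
3. the lever is being swung shut while a finger holds the leg on its mark (y of leg in the frame of station between -0.005 and 0.005 m and value of joint lever between 0.06 and 0.3 rad and contact force between the fingers and leg above 0.5 N), for 0.02 s.
At the end, for the whole second after the job is handed in: The program finishes while holding: the lever is closed (below 0.06 rad), the leg's broad ring is at the collar's mouth within 5 mm, the gripper's fingers still press on the leg (over 1 N), and the tote stands on the bench in its berth, within 10 mm and 0.1 rad of square against the back angle (all of step 1 and value of joint lever below 0.06 rad and y of leg in the frame of station between -0.005 and 0.005 m and contact force between the fingers and leg above 1 N and x of tote in the frame of station below 0.01 m and y of tote in the frame of station between -0.37 and -0.335 m and height (world z) of tote below 0.006 m and linear speed of tote below 0.02 m/s); the arm keeps its last pose, push and grip.
It fails at once if the tote is lifted or tipped (height (world z) of tote above 0.025 m or angle between tote's own z axis and vertical above 0.3 rad).
It fails at once if a bystander is pushed out of place (30 mm) (distance of any of jar, tub, opener, can, torch, pot, boot_brush from where it was at the start of the episode above 0.03 m).
It also fails if it takes over 59 s, if anything falls off the work surface, if the arm or the gripper's body presses on something with over 40 N, if the wrist force passes 120 N, or if a joint passes its speed limit or range.

## Working session

There is one attempt and no reset: what is moved stays moved. The work goes in short steps, Python scripts to look and compute and a shell command to move; the robot and the scene stay as the last step left them, time stands still between calls to the robot, and variables do not carry over. Pictures are saved under pics/ and viewed, at most 14 in all, crops included, and the job is handed in when it is done.

```bash
mkdir -p pics
cat > h.py <<'E'
import numpy as np, cv2
from cell import r, viewer
from scipy.spatial.transform import Rotation as R
def snap(n,fn):
    s=r.get_state(); f=viewer.grab_frame(n); cv2.imwrite('pics/'+fn+'.png',f['frame'][...,::-1])
    if n=='wrist':
        T=np.eye(4);T[:3,:3]=R.from_euler('xyz',s['tool_rot'],degrees=True).as_matrix();T[:3,3]=s['tcp_pos'];E=T@f['mount']
    else: E=np.array(f['extrinsics'])
    np.savez('pics/'+fn+'.npz',E=E,k=[f['fx'],f['fy'],f['cx'],f['cy']]); return f['frame']
def ray(fn,u,v):
    d=np.load('pics/'+fn+'.npz');E=d['E'];fx,fy,cx,cy=d['k']
    return E[:3,3],E[:3,:3]@np.array([(u-cx)/fx,(v-cy)/fy,1])
def plane(fn,u,v,z):
    o,d=ray(fn,u,v); return o+d*(z-o[2])/d[2]
def proj(fn,p):
    d=np.load('pics/'+fn+'.npz');E=np.linalg.inv(d['E']);fx,fy,cx,cy=d['k'];q=E[:3,:3]@np.array(p)+E[:3,3]
    return fx*q[0]/q[2]+cx,fy*q[1]/q[2]+cy
def tri(a,b):
    (o1,d1),(o2,d2)=ray(*a),ray(*b);A=np.stack([d1,-d2],1);t=np.linalg.lstsq(A,o2-o1,rcond=None)[0]
    p,q=o1+t[0]*d1,o2+t[1]*d2;return (p+q)/2,np.linalg.norm(p-q)
E
python3 - <<'E'
from h import *
print(r.get_state())
for n in ('top','side','wrist'):
    snap(n,n+'0'); d=np.load('pics/'+n+'0.npz'); print(n,d['E'].round(3).tolist(),d['k'])
E
```

```text
{'time': 0.0, 'joints': array([68.51254217, 19.13125794,  2.28468313, 84.01280261, -0.76854511,
       76.96556739, -3.35200766]), 'dq': array([ 0.14131604, -0.05435284,  0.02435663,  0.02493507, -0.03660823,
        0.00312451, -0.0612208 ]), 'joint_efforts': array([-8.72237979e-05, -6.56356859e+01,  1.33514944e+00, -4.03796732e+01,
       -5.96768106e-02,  4.48852347e-02,  1.60876825e-04]), 'tcp_pos': array([ 0.17686473, -0.62497029,  0.22165005]), 'tool_rot': array([-1.79905786e+02,  5.65258893e-03,  1.58022530e+01]), 'force': array([-0.06371138,  0.2885165 , -0.63375855]), 'torque': array([ 0.02092802, -0.03458868,  0.07485687]), 'finger_force': 0.0, 'opening': 0.08675060673847428}
top [[0.005, -0.998, 0.069, 0.448], [-1.0, -0.005, -0.001, 0.0], [0.001, -0.069, -0.998, 1.609], [0.0, 0.0, 0.0, 1.0]] [541.91482167 541.91482167 318.6417539  240.29954419]
side [[-0.915, -0.298, 0.274, 0.211], [-0.404, 0.655, -0.639, 0.759], [0.011, -0.695, -0.719, 0.885], [0.0, 0.0, 0.0, 1.0]] [473.59626333 473.59626333 320.39435972 240.11678895]
wrist [[0.272, -0.921, -0.278, 0.254], [-0.962, -0.261, -0.077, -0.604], [-0.001, 0.288, -0.958, 0.383], [0.0, 0.0, 0.0, 1.0]] [365.13577357 365.13577357 317.0663321  234.84216268]
```

View pics/top0.png

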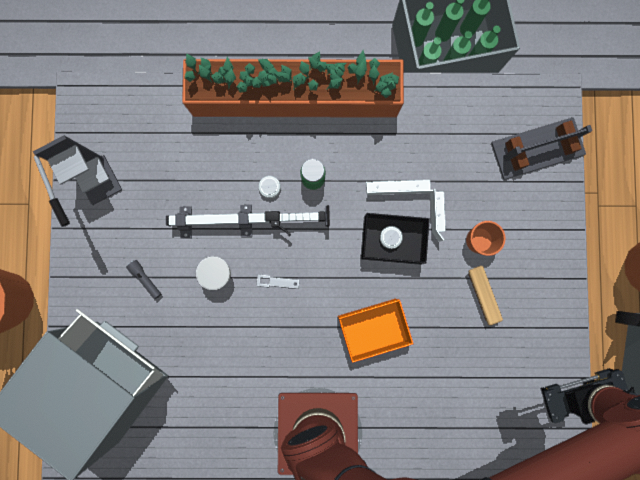

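View pics/side0.png

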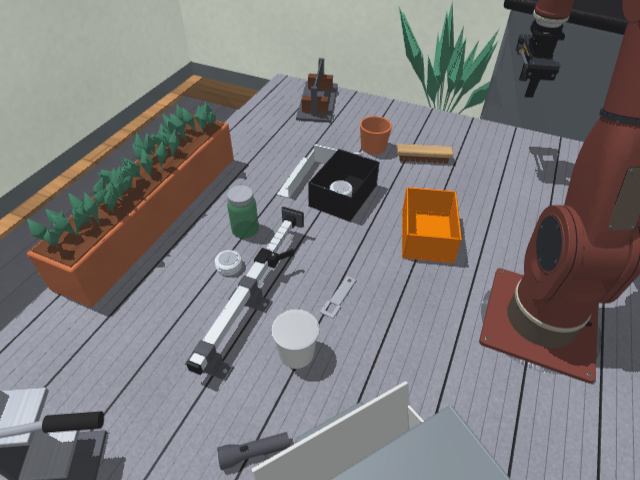

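Top picture: the black tote is at (395,239), with the corner angle at (367–445,185–237). The bar runs from (170,221) to the foot at (327,215), the collar is near (272,216) and the lever points to (291,242). Candidates for the tote are the black one at (395,239), which is the one I want, the orange one at (375,330) and the crate of bottles at (460,30). I'll check the choice in one crop.

Run:
```python
from h import *
t=cv2.imread('pics/top0.png')[165:275,240:450]; a=cv2.resize(t,None,fx=3.8,fy=3.8,interpolation=cv2.INTER_CUBIC)[:,:800]
cv2.imwrite('pics/c1.png',a)
s=cv2.imread('pics/side0.png')[130:380,180:390]; cv2.imwrite('pics/c2.png',cv2.resize(s,None,fx=2.4,fy=2.4,interpolation=cv2.INTER_CUBIC))
```

```text
(no output)
```

View pics/c1.png

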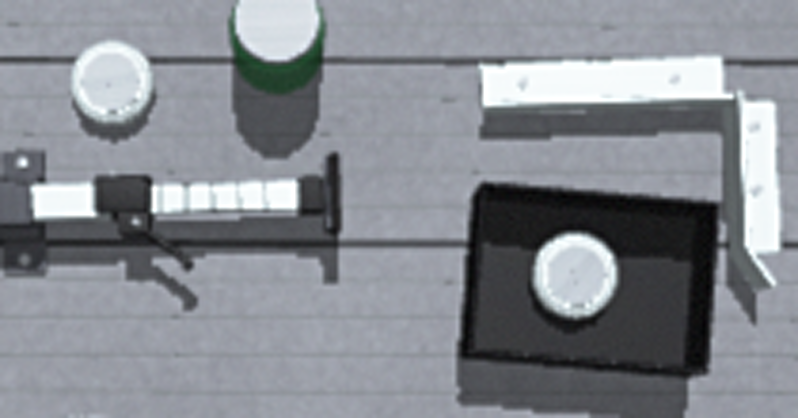

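View pics/c2.png

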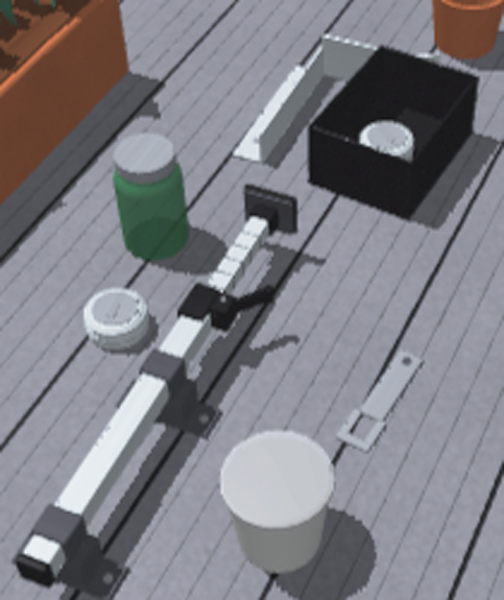

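The crop confirms the black tote with the can inside. Its corners are at crop (484,183), (718,204), (708,375) and (461,355). The collar mouth is at crop (151,195), the foot at (334,193), the lever tip at (188,263), and the back angle's face runs (483,106)–(722,97). The side crop shows the mouth at about (212,310) and the lever tip at (270,293).

Run:
```python
from h import *
c=lambda x,y:('top0',240+x/3.8,165+y/3.8); s=lambda x,y:('side0',180+x/2.4,130+y/2.4)
P=lambda x,y,z:plane(*c(x,y),z)[:2].round(4)
g=cv2.cvtColor(cv2.imread('pics/top0.png'),cv2.COLOR_BGR2GRAY)
# tube edges in columns of the outer tube
pts=[]
for u in list(range(196,240,4))+list(range(254,264,2)):
    v=np.where(g[205:235,u]>225)[0]+205
    if len(v)>4: pts.append(plane('top0',u,(v[0]+v[-1])/2,.068)[:2])
for u in range(284,316,3):
    v=np.where(g[205:235,u]>225)[0]+205
    if len(v)>3: pts.append(plane('top0',u,(v[0]+v[-1])/2,.065)[:2])
pts=np.array(pts); k=np.polyfit(pts[:,1],pts[:,0],1); print('axis',k,np.degrees(np.arctan(k[0])), (pts[:,0]-np.polyval(k,pts[:,1])).round(4))
print('mouth',P(151,195,.072),'foot face',P(340,193,.08),'plate back',P(327,193,.08))
print('back face',P(483,106,.045),P(722,97,.045))
print('tote',[P(*q,.085) for q in [(484,183),(718,204),(708,375),(461,355)]])
print('tip',P(188,263,.064),'pin',P(135,220,.07))
print('end face',P(722,100,.06),P(740,255,.06))
print('tri foot top corners', tri(c(333,155),s(246,187)),tri(c(333,232),s(297,205)))
print('tri tote', tri(c(484,183),s(311,124)),tri(c(461,355),s(405,214)), tri(c(708,375),s(476,76)))
print('tri tip', tri(c(188,263),s(268,293)))
print('jar',P(277,20,.125),'opener',plane('top0',278,282,0)[:2])
```

```text
axis [-0.03350058  0.62529471] -1.9187245304472378 [ 0.0005  0.0002 -0.0002 -0.0005  0.0006  0.0003 -0.     -0.0003 -0.0007
  0.0004  0.0001  0.0001 -0.0001 -0.0003 -0.0004 -0.0006 -0.0006  0.0006
  0.0003  0.0001 -0.0004  0.0006  0.0003  0.0001 -0.0002]
mouth [0.6225 0.1106] foot face [ 0.6238 -0.0311] plate back [ 0.6237 -0.0214]
back face [ 0.6953 -0.1411] [ 0.7032 -0.3243]
tote [array([ 0.6312, -0.1382]), array([ 0.6164, -0.3123]), array([ 0.4892, -0.3037]), array([ 0.5031, -0.121 ])]
tip [0.5721 0.0828] pin [0.6038 0.1225]
end face [ 0.6985 -0.3212] [ 0.5805 -0.3337]
tri foot top corners (array([ 0.65349548, -0.02573482,  0.07353764]), np.float64(0.0006697623148279746)) (array([ 0.59500866, -0.0263354 ,  0.06971306]), np.float64(0.0010525275976855197))
tri tote (array([ 0.63070639, -0.1385367 ,  0.08372663]), np.float64(0.0014239110081849286)) (array([ 0.50715669, -0.12700601,  0.00424886]), np.float64(0.0025062553689390197)) (array([ 0.49105623, -0.3040088 ,  0.08079975]), np.float64(0.003733380051149713))
tri tip (array([0.57378225, 0.0837538 , 0.05176415]), np.float64(0.0015470041998397464))
jar [0.7452 0.0162] opener [0.43512508 0.11897645]
```

```bash
cat >> h.py <<'E'
M=np.array([.6217,.1108]);TH=np.radians(1.92);X=np.array([np.cos(TH),np.sin(TH)]);Y=np.array([-np.sin(TH),np.cos(TH)])
def st(p): d=np.array(p[:2])-M; return (np.array([d@X,d@Y])*1e3).round(1)
def wp(x,y,z): return np.append(M+x*X+y*Y,z)
def rep():
    s=r.get_state();print('t',round(s['time'],2),'stn',st(s['tcp_pos']),'z',s['tcp_pos'][2].round(4),'rot',np.round(s['tool_rot'],2),'F',s['force'].round(1),'open',round(s['opening'],4),'ff',round(s['finger_force'],2))
E
python3 -m creep '[[0,0,7,0,0,0,1],[0,0,6.9,0,0,0,1],[0,0,0,0.037,-0.048,0,1],[0,0,0,0.037,-0.048,0,1],[0,0,0,0.037,-0.048,0,1],[0,0,0,0.037,-0.048,0,1],[0,0,0,0.037,-0.048,0,1],[0,0,0,0.037,-0.048,0,1],[0,0,0,0.037,-0.048,0,1],[0,0,0,0.037,-0.048,0,1]]'; python3 -c 'from h import *;rep()'
```

```text
time: 1.4
tcp_pos: [0.4608, -0.2301, 0.2226]
tool_rot: [180.0, -0.0, 1.9]
force: [0.3, -0.2, 0.1]
opening: 0.0871
finger_force: 0.0
t 1.4 stn [-172.2 -335.3] z 0.2226 rot [ 1.7999e+02 -1.0000e-02  1.8900e+00] F [ 0.3 -0.2  0.1] open 0.0871 ff 0.0
```

```bash
python3 -m creep '[[0,0,0,0,0,0.03,1],[0,0,0,0,0,0.03,1],[0,0,0,0,0,0.03,1],[0,0,0,0,0,0.03,1],[0,0,0,0,0,0.03,1],[0,0,0,0,0,0.03,1],[0,0,0,0,0,0.0125,1],[0,0,0,0,0,0,1],[0,0,0,0.005,0,0,1],[0,0,0,0.005,0,0,1]]'; python3 -m creep '[[0,0,0,0.008,0,0,1],[0,0,0,0.008,0,0,1],[0,0,0,0.008,0,0,1],[0,0,0,0.008,0,0,1],[0,0,0,0.008,0,0,1],[0,0,0,0.008,0,0,1],[0,0,0,0.008,0,0,1],[0,0,0,0.008,0,0,1],[0,0,0,0.006,0,0,1],[0,0,0,0,0,0,1]]'
python3 - <<'E'
from h import *
rep()
for n in('top','side'):snap(n,n+'1')
t=cv2.imread('pics/top1.png')[165:275,240:450];s=cv2.imread('pics/side1.png')[130:260,240:450]
a=cv2.resize(t,None,fx=3.8,fy=2.7)[:,:798];a=cv2.resize(t,(630,330),interpolation=2);b=cv2.resize(s,(420,260),interpolation=2)
o=np.zeros((590,630,3),np.uint8);o[:330]=a;o[330:,:420]=b;cv2.imwrite('pics/c3.png',o)
E
```

```text
time: 2.65
tcp_pos: [0.4713, -0.2318, 0.0312]
tool_rot: [179.9, -0.1, 1.9]
force: [-0.6, -0.1, 0.5]
opening: 0.0868
finger_force: 0.0
time: 3.9
tcp_pos: [0.5409, -0.2285, 0.0299]
tool_rot: [-180.0, -0.0, 2.0]
force: [-0.2, 0.4, -0.2]
opening: 0.0871
finger_force: 0.2
t 3.9 stn [ -92.2 -336.4] z 0.0299 rot [-1.7996e+02 -3.0000e-02  1.9500e+00] F [-0.2  0.4 -0.2] open 0.0871 ff 0.15
```

View pics/c3.png

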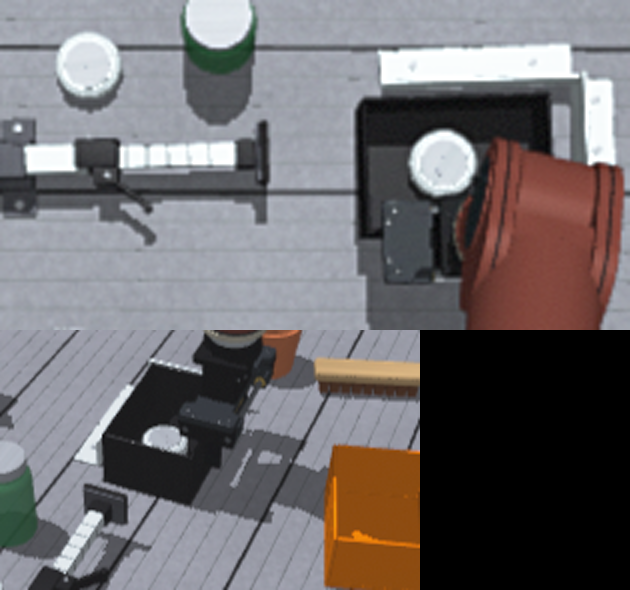

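The tote is square now, with its back left corner at crop (360,97), and a small gap is left to the back angle.

```bash
python3 - <<'E'
from h import *
for q in[(360,97),(550,95)]: print(st(plane('top1',240+q[0]/3,165+q[1]/3,.085)))
E
python3 -m creep '[[0,0,0,0.004,0,0,1],[0,0,0,0.004,0,0,1],[0,0,0,0.003,0,0,1],[0,0,0,0.002,0,0,1],[0,0,0,0.001,0,0,1],[0,0,0,0.001,0,0,1],[0,0,0,0,0,0,1],[0,0,0,0,0,0,1],[0,0,0,0,0,0,1],[0,0,0,0,0,0,1]]'
python3 - <<'E'
from h import *
rep();snap('top','top2')
g=cv2.imread('pics/top2.png').max(2)
# back top edge of the tote: dark run scanned in columns clear of the arm
for u in (368,380,395,410):
    v=np.where(g[180:240,u]<45)[0]; print(u,v[:3]+180, st(plane('top2',u,v[0]+180-.5,.085)))
E
```

```text
[  46.9 -229.8]
[  43.6 -409.4]
time: 5.25
tcp_pos: [0.5542, -0.2287, 0.03]
tool_rot: [-180.0, 0.1, 1.9]
force: [-5.3, -0.6, 4.2]
opening: 0.0871
finger_force: 2.8
t 5.25 stn [ -78.9 -337. ] z 0.03 rot [-1.7998e+02  1.0000e-01  1.8900e+00] F [-5.3 -0.6  4.2] open 0.0871 ff 2.83
368 [194 195 196] [  57.2 -252.9]
380 [193 194 195] [  59.1 -287. ]
395 [193 194 195] [  57.8 -329.6]
410 [192 193 194] [  59.5 -372.2]
```

```bash
python3 -m creep '[[0,0,0,0.002,0,0,1],[0,0,0,0.002,0,0,1],[0,0,0,0.001,0,0,1],[0,0,0,0.001,0,0,1],[0,0,0,0.001,0,0,1],[0,0,0,0,0,0,1],[0,0,0,0,0,0,1],[0,0,0,0,0,0,1],[0,0,0,0,0,0,1],[0,0,0,0,0,0,1]]'
python3 - <<'E'
from h import *
rep();snap('top','top3')
g=cv2.imread('pics/top3.png').max(2)
for u in (368,380,395,410):
    v=np.where(g[180:240,u]<45)[0]; print(u,v[:3]+180, st(plane('top3',u,v[0]+180-.5,.085)))
E
```

```text
time: 6.55
tcp_pos: [0.5588, -0.2285, 0.0299]
tool_rot: [-180.0, 0.3, 1.9]
force: [-17.7, 1.3, 13.3]
opening: 0.0871
finger_force: 8.4
t 6.55 stn [ -74.2 -337. ] z 0.0299 rot [-179.96    0.34    1.88] F [-17.7   1.3  13.3] open 0.0871 ff 8.42
368 [192 193 194] [  62.9 -253.1]
380 [192 193 194] [  61.9 -287.1]
395 [191 192 193] [  63.6 -329.8]
410 [191 192 193] [  62.3 -372.3]
```

```bash
python3 -m creep '[[0,0,0,-0.015,0,0,1],[0,0,0,-0.02,0,0,1],[0,0,0,0,0,-0.05,1],[0,0,0,0,0,-0.05,0.5],[0,0,0,0.013,-0.039,-0.02,0],[0,0,0,0.014,-0.039,0,0],[0,0,0,0.014,-0.039,0,0],[0,0,0,0.014,-0.039,0,0],[0,0,0,0.014,-0.039,0,0],[0,0,0,0.014,-0.039,0,0]]' 20
python3 - <<'E'
from h import *
rep();snap('wrist','w1');snap('top','top4')
g=cv2.imread('pics/top4.png').max(2)
for u in (368,380,395,410):
    v=np.where(g[180:270,u]<45)[0]; print(u,v[0]+180, st(plane('top4',u,v[0]+180-.5,.085)))
E
```

```text
time: 7.85
tcp_pos: [0.6026, 0.0085, 0.1502]
tool_rot: [-180.0, -0.1, 1.9]
force: [0.4, 0.4, -0.6]
opening: 0.0249
finger_force: 0.0
t 7.85 stn [ -22.5 -101.6] z 0.1502 rot [-1.7999e+02 -6.0000e-02  1.9100e+00] F [ 0.4  0.4 -0.6] open 0.0249 ff 0.0
368 192 [  62.9 -253.1]
380 192 [  61.9 -287.1]
395 191 [  63.6 -329.8]
410 191 [  62.3 -372.3]
```

View pics/w1.png

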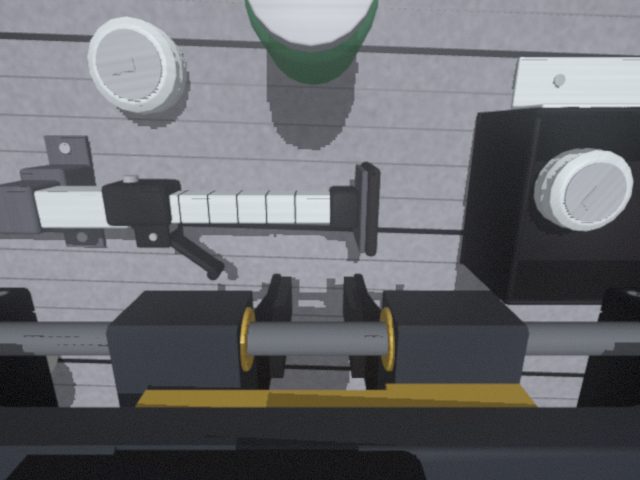

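The wrist view shows the collar's mouth edge at (181,200), the plate's back at (358,165) and front at (379,168), and the lever tip at (215,272). I'll use it as a second measurement of both.

Run:
```python
from h import *
P=lambda u,v,z:st(plane('w1',u,v,z))
print('mouth',P(181,183,.072),P(180,195,.072),'plate back top',P(358,166,.08),P(355,240,.08),'front',P(380,168,.08),P(376,252,.08),'tip',P(214,270,.064),'pin',P(153,237,.07))
print('leg edges',P(250,192,.065),P(250,222,.065), 'rings',[P(u,194,.065) for u in(208,237,266,296)])
```

```text
mouth [ 21.1 -12. ] [ 13.1 -10.5] plate back top [  32.9 -127.2] [ -15.8 -126.8] front [  31.7 -141.1] [ -24.3 -141.1] tip [-43.7 -26.3] pin [-16.6  12.2]
leg edges [ 13.9 -55.8] [ -7.3 -54.7] rings [array([ 12.5, -27. ]), array([ 12.5, -46.8]), array([ 12.5, -66.6]), array([ 12.5, -87.1])]
```

```bash
python3 -m creep '[[0,0,0,-0.0035,0,0,0],[0,0,0,0,0,0,0],[0,0,0,0,0,0.027,0],[0,0,0,0,0,0.027,0],[0,0,0,0,0,0.027,0],[0,0,0,0,0,0.027,0],[0,0,0,0,0,0,0],[0,0,0,0,0.005,0,0],[0,0,0,0,0.005,0,0],[0,0,0,0,0.005,0,0]]' && python3 -m creep '[[0,0,0,0,0.01,0,0],[0,0,0,0,0.01,0,0],[0,0,0,0,0.01,0,0],[0,0,0,0,0.01,0,0],[0,0,0,0,0.01,0,0],[0,0,0,0,0.01,0,0],[0,0,0,0,0.01,0,0],[0,0,0,0,0.01,0,0],[0,0,0,0,0.01,0,0],[0,0,0,0,0,0,0]]'
python3 - <<'E'
from h import *
rep();snap('wrist','w2')
E
```

```text
time: 9.2
tcp_pos: [0.5999, -0.0086, 0.0431]
tool_rot: [180.0, -0.1, 1.9]
force: [0.7, 2.6, 0.5]
opening: 0.0009
finger_force: 1.1
time: 10.45
tcp_pos: [0.602, -0.0992, 0.0419]
tool_rot: [180.0, 0.0, 1.8]
force: [-0.2, 0.1, -0.3]
opening: 0.0003
finger_force: 0.0
t 10.45 stn [ -26.7 -209.2] z 0.0419 rot [1.7998e+02 3.0000e-02 1.8300e+00] F [-0.2  0.1 -0.3] open 0.0003 ff 0.0
```

View pics/w2.png

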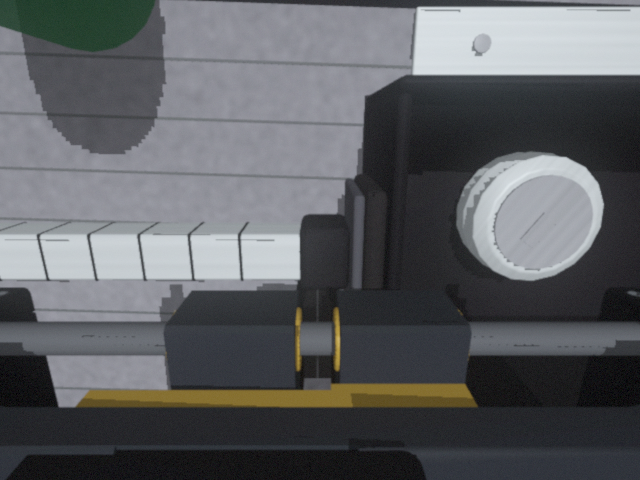

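The foot now sits against the tote's near wall: plate back edge at (348,182), front at (365,178).

```bash
python3 - <<'E'
from h import *
P=lambda u,v,z:st(plane('w2',u,v,z))
print('plate back',P(346,182,.08),P(350,255,.08),'bare tube end',P(301,225,.065),P(300,278,.065),'rings',[P(u,v,.065) for u,v in((49,226),(98,225),(149,224),(199,223),(248,223))],'tote wall',P(366,95,.085))
print('fingers in w1?')
E
python3 -m creep '[[0,0,0,0,0.006,0,0],[0,0,0,0,0.006,0,0],[0,0,0,0,0.004,0,0],[0,0,0,0,0.003,0,0],[0,0,0,0,0.002,0,0],[0,0,0,0,0,0,0],[0,0,0,0,0,0,0],[0,0,0,0,0,0,0],[0,0,0,0,0,0,0],[0,0,0,0,0,0,0]]'
python3 - <<'E'
from h import *
rep();snap('wrist','w3');snap('top','top5')
print([proj('w3',wp(0,y,.065)) for y in(-228,0)],[proj('top5',wp(0,y,.07)) for y in(-250,0)])
E
```

```text
plate back [  34.8 -218.9] [   8.5 -220.9] bare tube end [  15.7 -202.8] [  -6.9 -202.1] rings [array([  15.5, -103.7]), array([  15.8, -123.1]), array([  16.2, -143.1]), array([  16.6, -162.8]), array([  16.5, -182. ])] tote wall [  62.  -224.1]
fingers in w1?
time: 11.75
tcp_pos: [0.6022, -0.1176, 0.0415]
tool_rot: [-179.9, 0.1, 2.0]
force: [-1.1, 4.8, 0.7]
opening: 0.0007
finger_force: 2.5
t 11.75 stn [ -27.1 -227.7] z 0.0415 rot [-1.7992e+02  9.0000e-02  1.9700e+00] F [-1.1  4.8  0.7] open 0.0007 ff 2.54
[(np.float64(-21955270.091856763), np.float64(-14496.182928645556)), (np.float64(-245.1922632223352), np.float64(261.3292231324244))] [(np.float64(58777.78488388004), np.float64(-1448.9111317347367)), (np.float64(279.7047496309896), np.float64(216.67291259865385))]
```

```bash
python3 -m creep '[[0,0,0,0,0.002,0,0],[0,0,0,0,0.002,0,0],[0,0,0,0,0,0,0],[0,0,0,0,0,0,0],[0,0,0,0,-0.01,0,0],[0,0,0,0,-0.01,0,0],[0,0,0,0,0,-0.04,0],[0,0,0,0,0,-0.05,0],[0,0,0,0,-0.05,-0.03,0],[0,0,0,0,-0.05,0,0]]'; python3 -m creep '[[0,0,0,0,-0.04,0,0],[0,0,0,-0.02,-0.04,0,0],[0,0,0,-0.02,0,0,0],[0,0,0,-0.02,0,0,0],[0,0,0,0,0,0,0],[0,0,0,0,0,0,0],[0,0,0,0,0,0,0],[0,0,0,0,0,0,0],[0,0,0,0,0,0,0],[0,0,0,0,0,0,0]]';python3 - <<'E'
from h import *
rep();snap('wrist','w4')
E
```

```text
time: 13.1
tcp_pos: [0.6006, -0.0018, 0.1653]
tool_rot: [180.0, -0.3, 1.8]
force: [0.3, -0.5, -0.8]
opening: 0.0006
finger_force: 0.0
time: 14.35
tcp_pos: [0.5365, 0.0749, 0.162]
tool_rot: [-180.0, 0.0, 1.9]
force: [-0.3, 0.7, 1.2]
opening: 0.0005
finger_force: 0.0
t 14.35 stn [-86.3 -33. ] z 0.162 rot [-179.99    0.      1.9 ] F [-0.3  0.7  1.2] open 0.0005 ff 0.0
```

View pics/w4.png

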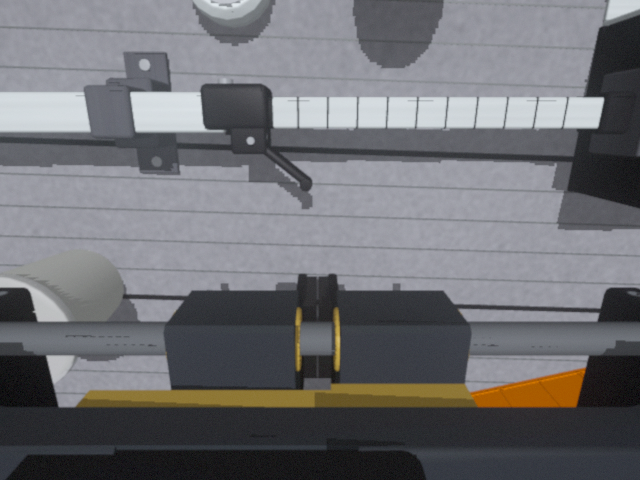

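The lever is still open, with its tip at (306,184). The mouth is at about (272,112), thin rings run from (298,…) to (567,…), and the bare tube ends at (602,112). The broad ring is still mostly inside, so the leg is about 7 mm short. I'll refine that from the grey profile.

Run:
```python
from h import *
g=cv2.imread('pics/w4.png',0).astype(int)
p=g[104:120].mean(0).round().astype(int); print(p[264:304].tolist()); print(p[560:612].tolist())
for nm,u in(('m',273),('r1',298),('r10',567),('end',603)): print(nm,st(plane('w4',u,112,.065)))
```

```text
[62, 58, 52, 51, 55, 61, 64, 75, 134, 189, 211, 212, 212, 212, 213, 213, 212, 213, 213, 213, 212, 213, 213, 213, 213, 213, 213, 213, 213, 213, 213, 211, 194, 144, 131, 185, 211, 213, 213, 213]
[211, 211, 210, 199, 169, 155, 162, 191, 208, 212, 211, 212, 212, 212, 211, 212, 212, 212, 211, 212, 212, 212, 212, 212, 211, 212, 211, 211, 212, 212, 212, 212, 212, 212, 211, 212, 211, 212, 211, 205, 182, 137, 89, 53, 43, 44, 45, 46, 48, 49, 49, 48]
m [ 2.1 -3.4]
r1 [  2.1 -20.2]
r10 [   1.9 -201. ]
end [   1.9 -225.2]
```

Run:
```python
from h import *
g=cv2.imread('pics/w4.png').max(2).astype(int)
for v in(86,88,90,94,98,104,112,120,126,129,131): print(v,g[v,258:282].tolist())
for z in(.038,.055,.065,.072): print(z,[np.round(proj('w4',wp(x,0,z)),1).tolist() for x in(-.011,0,.014,.018)])
c=cv2.imread('pics/w4.png')[70:200,190:340];cv2.imwrite('pics/c4.png',cv2.resize(c,None,fx=5,fy=4.5,interpolation=cv2.INTER_NEAREST))
```

```text
86 [74, 72, 66, 66, 66, 71, 69, 87, 117, 145, 161, 162, 162, 160, 162, 162, 161, 158, 158, 155, 156, 160, 164, 164]
88 [88, 85, 79, 72, 74, 71, 62, 59, 56, 71, 104, 134, 153, 161, 160, 163, 161, 160, 159, 160, 159, 162, 168, 169]
90 [89, 89, 83, 74, 73, 71, 64, 61, 57, 60, 56, 63, 104, 145, 161, 163, 162, 162, 162, 165, 163, 165, 165, 166]
94 [93, 93, 93, 86, 79, 73, 67, 61, 58, 54, 55, 56, 58, 86, 135, 162, 161, 163, 166, 165, 164, 163, 163, 164]
98 [89, 88, 90, 82, 81, 76, 65, 60, 56, 59, 60, 67, 69, 80, 144, 197, 217, 218, 217, 218, 218, 218, 218, 217]
104 [84, 84, 81, 85, 78, 71, 67, 63, 57, 54, 63, 69, 72, 94, 174, 215, 220, 220, 220, 221, 220, 219, 220, 221]
112 [74, 75, 76, 77, 73, 71, 65, 62, 59, 54, 62, 65, 68, 78, 134, 189, 214, 216, 218, 218, 217, 216, 217, 218]
120 [69, 69, 69, 68, 72, 65, 64, 60, 54, 53, 53, 56, 63, 74, 121, 188, 216, 219, 219, 219, 220, 218, 219, 220]
126 [57, 63, 59, 58, 57, 56, 56, 55, 54, 55, 55, 57, 56, 55, 82, 149, 189, 202, 202, 202, 201, 202, 202, 203]
129 [72, 72, 71, 70, 70, 68, 59, 54, 52, 59, 52, 56, 77, 95, 98, 100, 103, 107, 107, 106, 109, 109, 109, 106]
131 [74, 73, 73, 74, 73, 69, 54, 54, 52, 56, 55, 54, 77, 100, 102, 102, 106, 103, 101, 101, 103, 105, 107, 105]
0.038 [[273.3, 131.6], [272.8, 116.2], [272.1, 96.1], [271.9, 90.3]]
0.055 [[270.5, 132.0], [270.0, 115.6], [269.2, 94.3], [269.0, 88.0]]
0.065 [[268.8, 132.2], [268.1, 115.3], [267.3, 93.0], [267.1, 86.6]]
0.072 [[267.4, 132.4], [266.8, 115.0], [265.9, 92.1], [265.6, 85.5]]
```

View pics/c4.png

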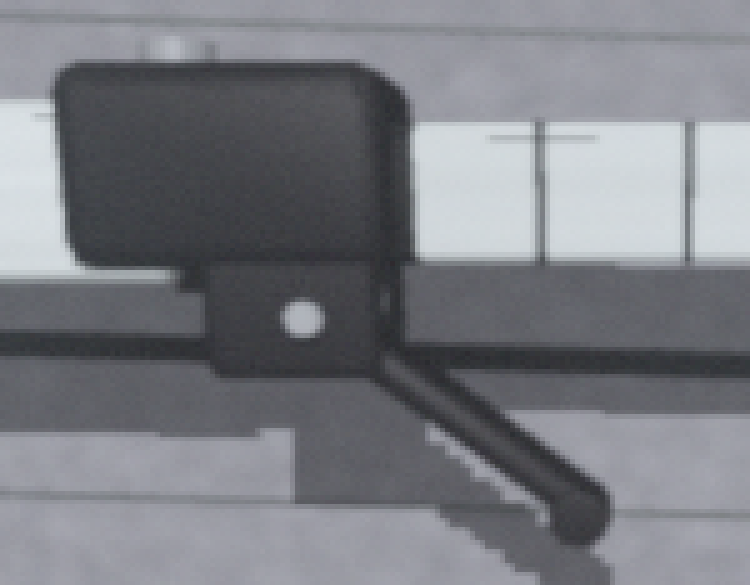

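The collar edge falls at px 268 on the leg, with the ring showing about 4 px (2.8 mm) beyond it. The leg is therefore about 5 mm short, and the contact push has to go about 5 mm further, to TCP y ≈ -236.5.

```bash
python3 -m creep '[[0,0,0,0.02,0,0,0],[0,0,0,0.02,0.03,0,0],[0,0,0,0.02,0.04,0,0],[0,0,0,0,0.05,0,0],[0,0,0,0,0.05,0,0],[0,0,0,0,0.007,0.03,0],[0,0,0,0,0,0.04,0],[0,0,0,0,0,0.04,0],[0,0,0,0,0,0.01,0],[0,0,0,0,0,0,0]]';python3 - <<'E'
from h import *
rep()
E
python3 -m creep '[[0,0,0,0,0.006,0,0],[0,0,0,0,0.006,0,0],[0,0,0,0,0.004,0,0],[0,0,0,0,0.002,0,0],[0,0,0,0,0,0,0],[0,0,0,0,0,0,0],[0,0,0,0,0,0,0],[0,0,0,0,0,0,0],[0,0,0,0,0,0,0],[0,0,0,0,0,0,0]]';python3 -c 'from h import *;rep()'
```

```text
time: 15.65
tcp_pos: [0.6024, -0.0999, 0.0423]
tool_rot: [-180.0, 0.0, 1.9]
force: [0.0, 0.3, 0.2]
opening: 0.0004
finger_force: 0.0
t 15.65 stn [ -26.3 -209.9] z 0.0423 rot [-1.7999e+02  2.0000e-02  1.9100e+00] F [0.  0.3 0.2] open 0.0004 ff 0.0
time: 16.9
tcp_pos: [0.6029, -0.118, 0.042]
tool_rot: [-180.0, 0.0, 1.9]
force: [0.2, 0.2, 0.2]
opening: 0.0002
finger_force: 0.0
t 16.9 stn [ -26.4 -228. ] z 0.042 rot [-180.     0.     1.9] F [0.2 0.2 0.2] open 0.0002 ff 0.0
```

```bash
python3 -m creep '[[0,0,0,0,0.003,0,0],[0,0,0,0,0.003,0,0],[0,0,0,0,0.001,0,0],[0,0,0,0,0.001,0,0],[0,0,0,0,0.001,0,0],[0,0,0,0,0,0,0],[0,0,0,0,0,0,0],[0,0,0,0,0,0,0],[0,0,0,0,0,0,0],[0,0,0,0,0,0,0]]';python3 -c 'from h import *;rep()'
python3 -m creep '[[0,0,0,0,-0.01,0,0],[0,0,0,0,-0.01,0,0],[0,0,0,0,0,-0.04,0],[0,0,0,0,0,-0.05,0],[0,0,0,-0.01,-0.05,-0.03,0],[0,0,0,-0.01,-0.05,0,0],[0,0,0,-0.02,-0.045,0,0],[0,0,0,-0.02,-0.045,0,0],[0,0,0,0,0,0,0],[0,0,0,0,0,0,0]]';python3 - <<'E'
from h import *
rep();snap('wrist','w5');snap('top','top6')
g=cv2.imread('pics/w5.png').max(2).astype(int)
m=proj('w5',wp(0,0,.065));v=int(m[1]);u0=int(m[0]);print(m,proj('w5',wp(0,-.228,.065)))
p=g[v-6:v+6].mean(0).round().astype(int);print(u0-8,p[u0-8:u0+40].tolist())
e=int(proj('w5',wp(0,-.228,.065))[0]);print(e-12,p[e-12:e+12].tolist())
cv2.imwrite('pics/c5.png',cv2.resize(cv2.imread('pics/w5.png')[max(v-45,0):v+85,u0-80:u0+70],None,fx=5,fy=4.5,interpolation=cv2.INTER_NEAREST))
E
```

```text
time: 18.15
tcp_pos: [0.6032, -0.1252, 0.042]
tool_rot: [-179.9, 0.0, 2.0]
force: [-0.7, 6.0, 0.7]
opening: 0.0005
finger_force: 2.9
t 18.15 stn [ -26.4 -235.3] z 0.042 rot [-1.7989e+02  2.0000e-02  1.9800e+00] F [-0.7  6.   0.7] open 0.0005 ff 2.94
time: 19.4
tcp_pos: [0.5364, 0.0806, 0.1622]
tool_rot: [180.0, -0.0, 1.9]
force: [0.1, -0.2, 0.4]
opening: 0.0004
finger_force: 0.0
t 19.4 stn [-86.3 -27.3] z 0.1622 rot [ 1.7997e+02 -3.0000e-02  1.9100e+00] F [ 0.1 -0.2  0.4] open 0.0004 ff 0.0
(np.float64(276.56797262846936), np.float64(115.46707187406791)) (np.float64(614.423337367633), np.float64(115.23842530060028))
268 [74, 76, 74, 71, 68, 65, 60, 60, 79, 92, 77, 64, 64, 66, 67, 67, 67, 84, 156, 204, 217, 218, 218, 219, 219, 219, 219, 219, 219, 219, 218, 219, 219, 219, 219, 219, 219, 219, 219, 219, 219, 217, 196, 138, 151, 201, 217, 219]
602 [217, 217, 217, 217, 217, 217, 217, 217, 217, 216, 208, 177, 120, 67, 46, 46, 46, 48, 49, 51, 51, 52, 51, 51]
```

View pics/c5.png

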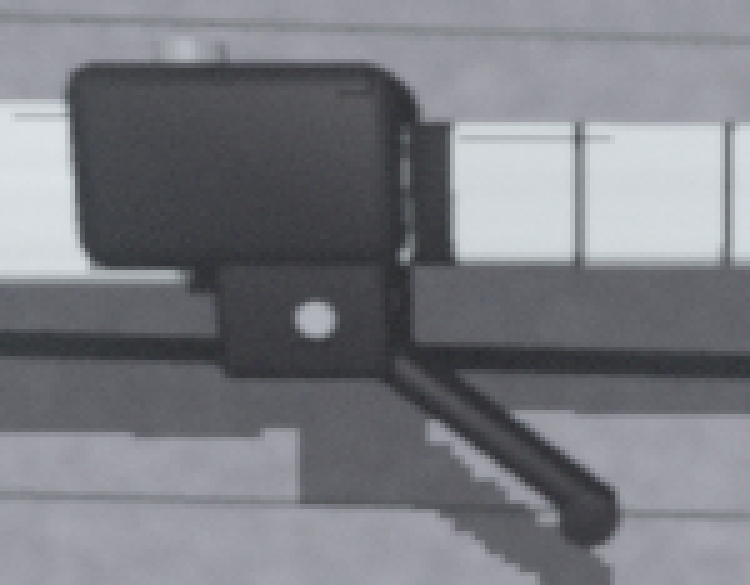

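The broad ring is fully out, with only a sliver of bare tube (1–2 px, about 1 mm) between it and the collar. The lever is still open. The leg is on its mark.

Run:
```python
from h import *
print(r.get_state()['joints'].round(1))
g=cv2.imread('pics/top6.png').max(2)
for u in (385,395,410):
    v=np.where(g[180:270,u]<45)[0]; print(u,v[0]+180, st(plane('top6',u,v[0]+180-.5,.085)))
for v in (205,215,225):
    q=np.where(g[v,360:460]<45)[0]+360; print(v,q[0],q[-1],st(plane('top6',q[0]-.5,v,.085)),st(plane('top6',q[-1]+.5,v,.085)))
```

```text
[  12.7   11.2  -28.8  102.3    5.8   67.9 -106.1]
385 192 [  61.5 -301.3]
395 191 [  63.6 -329.8]
410 191 [  62.3 -372.3]
205 369 433 [  24.3 -253.2] [  19.  -437.2]
215 370 433 [  -4.2 -255. ] [  -9.4 -436. ]
225 368 434 [ -32.5 -248.3] [ -37.9 -437.6]
```

```bash
python3 -m creep '[[0,0,0,0.033,0.002,0,0.5],[0,0,0,0.032,0.002,0,1],[0,0,10.6,0,0,0,1],[0,0,10.6,0,0,0,1],[0,0,10.6,0,0,0,1],[0,0,10.6,0,0,0,1],[0,0,10.6,0,0,0,1],[0,0,10.6,0,0,0,1],[0,0,10.6,0,0,0,1],[0,0,10.6,0,0,0,1]]';python3 -m creep '[[0,0,5.2,0,0,0,1],[0,0,0,0,0,0,1],[0,0,0,0,0,0,1],[0,0,0,0,0,0,1],[0,0,0,0,0,0,1],[0,0,0,0,0,0,1],[0,0,0,0,0,0,1],[0,0,0,0,0,0,1],[0,0,0,0,0,0,1],[0,0,0,0,0,0,1]]';python3 - <<'E'
from h import *
rep();print(r.get_state()['joints'].round(1))
E
```

```text
time: 20.75
tcp_pos: [0.5936, 0.0731, 0.1371]
tool_rot: [177.1, 1.3, -60.1]
force: [-0.0, -0.6, -2.0]
opening: 0.0854
finger_force: 0.0
time: 22.0
tcp_pos: [0.5933, 0.0747, 0.137]
tool_rot: [177.0, 1.1, -65.0]
force: [-0.2, -0.2, -1.2]
opening: 0.0867
finger_force: 0.0
t 22.0 stn [-29.6 -35.2] z 0.137 rot [176.99   1.07 -65.02] F [-0.2 -0.2 -1.2] open 0.0867 ff 0.0
[ -47.    23.7   45.9   96.5  -17.7   70.8 -151.6]
```

Joint 7 ran to its limit, so I'll turn the other way, to yaw +92.

```bash
python3 -m creep '[[0,0,0,0,0,-0.03,1],[0,0,-10.5,0,0,0,1],[0,0,-10.5,0,0,0,1],[0,0,-10.5,0,0,0,1],[0,0,-10.5,0,0,0,1],[0,0,-10.5,0,0,0,1],[0,0,-10.5,0,0,0,1],[0,0,-10.5,0,0,0,1],[0,0,-10.5,0,0,0,1],[0,0,-10.5,0,0,0,1]]';python3 - <<'E'
from h import *
rep();print(r.get_state()['joints'].round(1))
E
```

```text
time: 23.25
tcp_pos: [0.5949, 0.0747, 0.1669]
tool_rot: [-178.7, 2.9, 29.9]
force: [0.1, -0.5, 0.8]
opening: 0.0872
finger_force: 0.0
t 23.25 stn [-28.  -35.2] z 0.1669 rot [-178.68    2.91   29.88] F [ 0.1 -0.5  0.8] open 0.0872 ff 0.0
[-35.9  19.2  30.9  93.8 -10.2  73.1 -63.1]
```

```bash
cat >> h.py <<'E'
def need(x,y,z,yaw):
    s=r.get_state();A=R.from_euler('xyz',s['tool_rot'],degrees=True);B=R.from_euler('xyz',[180,0,yaw],degrees=True)
    print('turn',(A.inv()*B).as_rotvec(degrees=True).round(2),'shift(after turn axes)',B.inv().apply(wp(x/1e3,y/1e3,z/1e3)-s['tcp_pos']).round(4))
E
python3 -m creep '[[0,0,-10.5,0,0,0,1],[0,0,-10.5,0,0,0,1],[0,0,-10.5,0,0,0,1],[0,0,-10.5,0,0,0,1],[0,0,-10.5,0,0,0,1],[0,0,-9.5,0,0,0,1],[0,0,0,0,0,0,1],[0,0,0,0,0,0,1],[0,0,0,0,0,0,1],[0,0,0,0,0,0,1]]';python3 - <<'E'
from h import *
rep();print(r.get_state()['joints'].round(1));need(-20,-31,43,91.92)
E
```

```text
time: 24.5
tcp_pos: [0.5949, 0.0748, 0.1669]
tool_rot: [-176.8, 0.2, 91.5]
force: [-1.1, 0.9, -0.3]
opening: 0.0868
finger_force: 0.0
t 24.5 stn [-27.9 -35.1] z 0.1669 rot [-176.81    0.22   91.45] F [-1.1  0.9 -0.3] open 0.0868 ff 0.0
[-28.3  18.1  21.1  93.4  -6.9  72.9  -4.3]
turn [-3.19  0.21 -0.48] shift(after turn axes) [0.0041 0.0079 0.1239]
```

```bash
python3 -m creep '[[-3.2,0.2,-0.5,0,0,0,1],[0,0,0,0.004,0.008,0,1],[0,0,0,0,0,0.025,1],[0,0,0,0,0,0.025,1],[0,0,0,0,0,0.025,1],[0,0,0,0,0,0,1],[0,0,0,0,0,0,1],[0,0,0,0,0,0,1],[0,0,0,0,0,0,1],[0,0,0,0,0,0,1]]';python3 - <<'E'
from h import *
rep();need(-20,-31,43,91.92);snap('wrist','w6')
E
```

```text
time: 25.75
tcp_pos: [0.603, 0.079, 0.0924]
tool_rot: [180.0, -0.0, 92.0]
force: [-0.5, -0.2, 0.3]
opening: 0.0871
finger_force: 0.0
t 25.75 stn [-19.8 -31.1] z 0.0924 rot [ 1.7995e+02 -1.0000e-02  9.2000e+01] F [-0.5 -0.2  0.3] open 0.0871 ff 0.0
turn [ 0.04 -0.01  0.08] shift(after turn axes) [ 0.0001 -0.0002  0.0494]
```

View pics/w6.png

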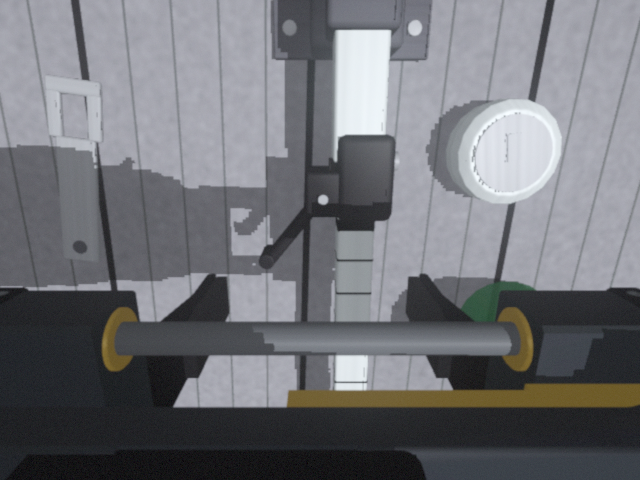

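Both fingers straddle the lever tip (265,258) and the leg (355,…), and the jar is clear at lower right.

```bash
python3 -m creep '[[0,0,0,0.001,0,0.01,1],[0,0,0,0,0,0.01,1],[0,0,0,0,0,0.01,1],[0,0,0,0,0,0.01,1],[0,0,0,0,0,0.007,1],[0,0,0,0,0,0,1],[0,0,0,0,0,0,1],[0,0,0,0,0,0,1],[0,0,0,0,0,0,1],[0,0,0,0,0,0,1]]' 15;python3 - <<'E'
from h import *
rep();snap('wrist','w7')
g=cv2.imread('pics/w7.png')
E
```

```text
time: 27.05
tcp_pos: [0.6029, 0.08, 0.0451]
tool_rot: [180.0, -0.0, 92.0]
force: [-0.0, 0.2, 1.3]
opening: 0.0874
finger_force: 0.0
t 27.05 stn [-19.8 -30.1] z 0.0451 rot [179.97  -0.    92.  ] F [-0.   0.2  1.3] open 0.0874 ff 0.0
```

```bash
python3 -m creep '[[0,0,0,0,0,0,0.9],[0,0,0,0,0,0,0.8],[0,0,0,0,0,0,0.76],[0,0,0,0,-0.001,0,0.76],[0,0,0,0,-0.001,0,0.76],[0,0,0,0,-0.001,0,0.76],[0,0,0,0,0,0,0.76],[0,0,0,0,0,0,0.76],[0,0,0,0,0,0,0.76],[0,0,0,0,0,0,0.76]]' 15;python3 -c 'from h import *;rep()'
```

```text
time: 28.35
tcp_pos: [0.6007, 0.0799, 0.0451]
tool_rot: [179.9, 0.0, 92.0]
force: [4.8, 0.1, -3.4]
opening: 0.0662
finger_force: 2.6
t 28.35 stn [-22.1 -30.2] z 0.0451 rot [179.88   0.    92.  ] F [ 4.8  0.1 -3.4] open 0.0662 ff 2.59
```

```bash
python3 -m creep '[[0,0,0,0,0.0008,0,0.74],[0,0,0,0,0.0008,0,0.72],[0,0,0,0,0.0008,0,0.7],[0,0,0,0,0.0008,0,0.68],[0,0,0,0,0.0008,0,0.66],[0,0,0,0,0.0008,0,0.64],[0,0,0,0,0.0009,0,0.62],[0,0,0,0,0.0009,0,0.6],[0,0,0,0,0.0009,0,0.58],[0,0,0,0,0.0009,0,0.57]]' 15;python3 -c 'from h import *;rep()'
```

```text
time: 29.6
tcp_pos: [0.6087, 0.0785, 0.0451]
tool_rot: [180.0, 0.1, 91.9]
force: [3.0, -3.6, 0.6]
opening: 0.0502
finger_force: 5.7
t 29.6 stn [-14.1 -31.8] z 0.0451 rot [1.7995e+02 9.0000e-02 9.1930e+01] F [ 3.  -3.6  0.6] open 0.0502 ff 5.65
```

Run:
```python
from h import *
def prof(fn):
    g=cv2.imread(f'pics/{fn}.png').max(2).astype(int)
    m=proj(fn,wp(.003,0,.065));u,v=map(int,m);print(fn,np.round(m,1),np.round(proj(fn,wp(.003,-.008,.065)),1),v-8,g[v-8:v+36,u-3:u+4].mean(1).round().astype(int).tolist())
snap('wrist','w8');prof('w7');prof('w8')
```

```text
w7 [370.6 249.9] [369.8 268. ] 241 [43, 43, 43, 44, 43, 44, 44, 42, 44, 42, 43, 42, 41, 42, 42, 40, 42, 43, 43, 43, 43, 43, 54, 103, 136, 146, 145, 146, 145, 146, 146, 146, 147, 146, 146, 147, 147, 146, 146, 147, 147, 147, 146, 148]
w8 [356.7 245.9] [356.1 264.2] 237 [40, 41, 42, 40, 40, 39, 41, 40, 38, 40, 52, 103, 133, 115, 69, 40, 38, 36, 37, 38, 36, 37, 38, 37, 38, 38, 47, 92, 133, 145, 146, 146, 146, 146, 146, 146, 146, 146, 147, 146, 147, 146, 146, 146]
```

The leg crept about 1.7 mm outward with the finger. I'll ease the lever side, press the leg with the far finger alone, and draw it back about 3 mm.

```bash
python3 -m creep '[[0,0,0,0,-0.0015,0,0.6],[0,0,0,0,-0.0015,0,0.64],[0,0,0,0,-0.0015,0,0.64],[0,0,0,0,-0.001,0,0.64],[0,0,0,0.0007,0,0,0.64],[0,0,0,0.0007,0,0,0.64],[0,0,0,0.0006,0,0,0.64],[0,0,0,0,0,0,0.64],[0,0,0,0,0,0,0.64],[0,0,0,0,0,0,0.64]]' 15;cat >> h.py <<'E'
def prof(fn):
    g=cv2.imread(f'pics/{fn}.png').max(2).astype(int)
    m=proj(fn,wp(.003,0,.065));u,v=map(int,m);p=g[v-8:v+36,u-3:u+4].mean(1)
    i=[k for k in range(10,43) if p[k]<90<=p[k+1]][-1];e=v-8+i+(90-p[i])/(p[i+1]-p[i]);w=proj(fn,wp(.003,-.008,.065))[1]
    print(fn,'leg rel (0 = as w7), mm',round(-(e-w+3.8)/2.28,2),p[:24].round().astype(int).tolist())
E
python3 -c 'from h import *;rep();snap("wrist","w9");[prof(f) for f in ("w7","w8","w9")]'
```

```text
time: 30.9
tcp_pos: [0.6057, 0.081, 0.0451]
tool_rot: [179.6, 0.1, 91.9]
force: [17.7, -1.6, -13.6]
opening: 0.0555
finger_force: 8.9
t 30.9 stn [-17.  -29.2] z 0.0451 rot [1.7964e+02 6.0000e-02 9.1940e+01] F [ 17.7  -1.6 -13.6] open 0.0555 ff 8.92
w7 leg rel (0 = as w7), mm 0.23 [43, 43, 43, 44, 43, 44, 44, 42, 44, 42, 43, 42, 41, 42, 42, 40, 42, 43, 43, 43, 43, 43, 54, 103]
w8 leg rel (0 = as w7), mm -1.55 [40, 41, 42, 40, 40, 39, 41, 40, 38, 40, 52, 103, 133, 115, 69, 40, 38, 36, 37, 38, 36, 37, 38, 37]
w9 leg rel (0 = as w7), mm 1.07 [40, 39, 42, 41, 40, 41, 40, 41, 40, 39, 40, 38, 39, 39, 36, 38, 35, 38, 37, 39, 50, 102, 136, 146]
```

```bash
python3 -m creep '[[0,0,0,0,0.0008,0,0.62],[0,0,0,0,0.0008,0,0.6],[0,0,0,0,0.0008,0,0.58],[0,0,0,0.0002,0.0008,0,0.56],[0,0,0,0.0002,0.0009,0,0.54],[0,0,0,0.0002,0.0009,0,0.52],[0,0,0,0.0002,0.0009,0,0.5],[0,0,0,0.0002,0.0009,0,0.48],[0,0,0,0.0002,0.0009,0,0.46],[0,0,0,0.0002,0.0009,0,0.45]]' 15;python3 -c 'from h import *;rep();snap("wrist","w10");prof("w10")'
```

```text
time: 32.2
tcp_pos: [0.6138, 0.0814, 0.0452]
tool_rot: [179.7, 0.1, 91.9]
force: [13.0, -4.7, -9.5]
opening: 0.0398
finger_force: 10.2
t 32.2 stn [ -8.9 -29.1] z 0.0452 rot [1.7971e+02 1.4000e-01 9.1900e+01] F [13.  -4.7 -9.5] open 0.0398 ff 10.16
w10 leg rel (0 = as w7), mm 1.01 [38, 39, 39, 39, 39, 38, 39, 39, 39, 40, 37, 38, 36, 34, 37, 37, 36, 36, 37, 43, 82, 128, 144, 145]
```

```bash
python3 -m creep '[[0,0,0,0,0.0008,0,0.43],[0,0,0,0.0001,0.0008,0,0.41],[0,0,0,0.0001,0.0008,0,0.39],[0,0,0,0,0.0008,0,0.37],[0,0,0,0,0.0005,0,0.35],[0,0,0,0,0,0,0.33],[0,0,0,0,0,0,0.33],[0,0,0,0,0,0,0.33],[0,0,0,0,0,0,0.33],[0,0,0,0,0,0,0.33]]' 25;python3 -c 'from h import *;rep();snap("wrist","w11");prof("w11");snap("top","top7")'
```

```text
time: 33.5
tcp_pos: [0.6171, 0.0815, 0.0452]
tool_rot: [179.8, 0.1, 91.9]
force: [12.8, -5.6, -7.4]
opening: 0.0328
finger_force: 25.0
t 33.5 stn [ -5.6 -29.1] z 0.0452 rot [1.7975e+02 1.4000e-01 9.1880e+01] F [12.8 -5.6 -7.4] open 0.0328 ff 25.0
w11 leg rel (0 = as w7), mm 1.02 [38, 39, 39, 38, 40, 39, 38, 38, 37, 38, 36, 35, 34, 34, 34, 34, 34, 34, 36, 41, 81, 128, 144, 145]
```

View pics/w11.png

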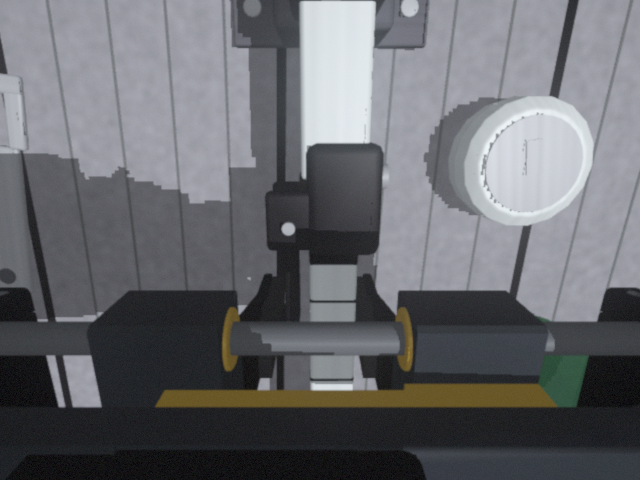

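The paddle now lies along the leg at (285,290), the lever is shut against its stop with 32.8 mm between the fingers, and the ring is at the mouth. A last numeric check on the tote before handing in.

```bash
python3 - <<'E'
from h import *
g=cv2.imread('pics/top7.png').max(2)
for u in (375,385,395,410):
    v=np.where(g[180:290,u]<45)[0]+180; print(u,v[0],v[-1], st(plane('top7',u,v[0]-.5,.085)))
for v in (205,215,225):
    q=np.where(g[v,350:460]<45)[0]+350; print(v,st(plane('top7',q[0]-.5,v,.085)),st(plane('top7',q[-1]+.5,v,.085)))
E
python3 -m creep '[[0,0,0,0,0,0,0.33],[0,0,0,0,0,0,0.33],[0,0,0,0,0,0,0.33],[0,0,0,0,0,0,0.33],[0,0,0,0,0,0,0.33],[0,0,0,0,0,0,0.33],[0,0,0,0,0,0,0.33],[0,0,0,0,0,0,0.33],[0,0,0,0,0,0,0.33],[0,0,0,0,0,0,0.33]]' 25
```

```text
375 192 237 [  62.3 -272.9]
385 192 237 [  61.5 -301.3]
395 191 236 [  63.6 -329.8]
410 191 236 [  62.3 -372.3]
205 [  24.4 -250.3] [  19.  -437.2]
215 [  -4.2 -252.2] [  -9.4 -436. ]
225 [ -32.4 -245.5] [ -37.9 -437.6]
time: 34.85
tcp_pos: [0.6171, 0.0816, 0.0452]
tool_rot: [179.8, 0.1, 91.9]
force: [12.9, -6.1, -7.7]
opening: 0.0331
finger_force: 25.0
```

```bash
python3 -c 'from cell import r;print(r.sign_off())'
```

```text
the job is handed in; nothing more can be done
None
```

I handed the job in at about 35 s (no verdict shown): the tote sits square in its berth, the leg is on its mark to within an estimated 1–2 mm, and the lever is shut with the gripper still holding the leg.

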